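# Bolt the centrifuge lid shut against its spring catch

### The arm

A 6-joint arm with a two-finger parallel gripper is mounted at the origin on the work surface. World frame = base frame: x ahead of the robot, y to its left, z up, the work surface at z = 0. Lengths are in mm, angles in rad, forces in N, time in s.
With the tool pointing down it reaches from about 275 to 1000 mm from the base axis. Payload 8.4 kg.
Tool frame: the origin (TCP) lies midway between the tips of the shut fingers; the grasp point (between the pads) lies 19 mm behind it; z points along the fingers, y is the line along which they close (so a half turn about z gives the same grasp; the last joint's range is limited). The gripper opens to 85 mm and grips with 20 to 120 N. Pads are 22 mm wide; open, the fingers measure 114 mm over their backs; the gripper's body (76 mm by 85 mm) begins 54 mm behind the grasp point. The pads swing forward as they close: fully open they stand 13 mm farther back than shut.
Start: joints at [-1.222, 0.353, 1.633, -0, 1.155, -0.002], TCP at [214.779, -586.939, 231.281] pointing down, gripper open.
Joint ranges: [-2.63, 2.63], [-0.92, 2.1], [0.06, 2.66], [-1.3, 4.44], [0, 2.69], [-3.02, 3.02]. Speed limits (rad/s): [2.22, 2.22, 2.79, 3.14, 3.14, 3.14].

### API

Orientations are given as [roll, pitch, yaw] about the fixed x, y, z axes, in that order (R = Rz(yaw) Ry(pitch) Rx(roll)).
In Python, from rig import telemetry, optics, r gives the robot as it stands.
- The arm moves only by the tool play_rows, never from a script. Its arguments are lists of equal length, an entry for each row: "dp": the shift along the tool's x, y, z in units of 40 mm (1.0 is 40 mm), a list of three; "rot": the turn, a rotation vector about the tool's x, y, z in units of 6 degrees (1.0 is 6 degrees), a list of three. In form: {"dp": [[tx, ty, tz], ...], "rot": [[ax, ay, az], ...]}. A call has 1 to 5 rows; each row is the pose to reach, as a shift and turn from the pose commanded when the call began, along the tool's axes at that moment; what a row does not reach only later rows make up. A row lasts 1/12 s, in which the tool goes at most 41.7 mm and 7.16 degrees, less where a joint would pass 70% of its speed; a pose out of reach is approached as far as the arm can. A call with a gripper value outside its range is refused whole. "fingers" is the opening, from 0 (shut) to 1 (fully open), set as the call begins (left out, the last holds). The fingers move at their own pace and stop on an object; "grip_force" is the grip in N (left out, the last holds). Time passes only in rows, so rows that repeat a pose let the fingers close. It gives the time, the measured TCP pose, the force, the opening and the grip force at its end, in the units of the state.
- telemetry.sense(): the state, without advancing time (a new reading comes with each control period).
- optics.grab_frame(name): name is "scene" or "top"; returns a dict with "color" (480x640x3 uint8, red, green, blue), "mtx" (3x3 intrinsics, pixels), "D" ([k1, k2, p1, p2, k3] as OpenCV has them; the pictures are not rectified), "R" (3x3) and "t" (3): a world point X has camera coordinates R X + t. Camera axes: x right, y down, z forward; pixel columns grow to the right and rows downward; lengths in mm; the calibration is good to about 2 mm. A picture is of the moment at which its call begins. There is no depth.
- r.sign_off(): hands the job in; it is judged then, once.
The state is a dict: "clock": time; "qpos": joint angles; "qvel": joint speeds; "joint_efforts": joint torques, N m; "eef_pos": TCP position; "tcp_rot": TCP orientation; "contact_force": force on the tool from outside, world axes, zero at the start; "wrist_torque": the same for the moment, N m; "opening": opening from 0.0 (shut) to 1.0 (fully open); "grasp_force": force on a finger pad.
Only numpy, scipy, OpenCV 4.12 (cv2) and the standard library are available. Lean on these libraries where they do the work, as an engineer would, in place of code of your own. Each camera call takes 0.05 s, during which the arm holds its last target. There are 200 camera calls.

### The job

The lid of the small bench centrifuge is shut but not yet bolted. Press the orange spring catch bar on its top down with one fingertip and, keeping it down the whole way, push the blue lug of the steel bolt with the other fingertip until the bolt is fully home in its keeper; only then let the catch spring back up, and take the hand clear. Only touch and push: do not grip anything, and leave the red-capped jar on the lid, the stack of dishes and the brown bottle as they stand.

Things in the scene. Friction and masses are not known exactly. Their poses are not given: they have to be found in the camera images.
- centrifuge: Fixed pale-grey bench centrifuge, 280 (x) by 300 (y) by 112 mm high; place and yaw vary. Origin at the centre of its underside, z up, front faces its -x; the axes below are this body's. On its flat top: the catch bar (centre x -105, y -30 mm) and parallel, 50 mm behind it (x -55 mm), the bolt, which slides towards +y. Window and panel on the rear half are flat.
- catch_top (a point): Centre of the upper face of the orange catch bar; moves with it. The face is smooth and flat, 24 mm wide (x) by 100 mm long (y), 34 mm above the machine's top when up and 24 mm fully down. Press anywhere along it; a fingertip may slide along it while pressing.
- catch (a joint): How far the catch bar is pressed straight down, m: 0 up, 0.010 down on a stop. Spring: 5 N to start, 10 N fully down. Its orange pawl sits in a comb of 4 mm teeth, 12 mm apart, on the bolt and blocks it; clear of them from about 0.006 down, and it springs up into the next gap wherever it is let go.
- lug_back (a point): Centre of the back (-y) face of the bolt's blue lug, the face to push; moves with the bolt. The lug is an upright block 26 mm wide (x), 16 mm thick (y), its top 48 mm above the machine's top; this point is 36 mm above it. Behind the lug (-y) the top is bare. The bolt's steel bar (20 mm wide) runs 87 mm to +y of this point; bar and comb teeth (10 mm, on the catch side) are 21 mm high.
- keeper (a point): Centre of the keeper, a dark steel bridge on the bolt's line that the bolt's end enters: 38 (x) by 24 (y) mm, 29 mm above the machine's top; this point is at its foot, 110 mm to +y of the drawn-back lug's back face. A like staple, 28 mm high, spans the bolt 44 mm nearer the lug. The lug touches neither when home.
- bolt (a joint): How far the bolt has been pushed towards +y of the centrifuge, m: near 0 drawn back (start, up to 0.0015), 0.036 fully home in the keeper, at a stop. Sliding it takes about 2 N when the catch is down; up, the catch blocks it with about 2 mm of play.
- jar: Loose bystander on the lid's rear half: clear jar with a red cap, 44 mm diameter, 42 mm high; origin at the centre of its underside.
- dishes: Loose bystander on the table: stack of three clear round dishes, 91 mm diameter, 47 mm high; origin at the centre of its underside.
- bottle: Loose bystander on the table: brown glass bottle with a blue cap, 64 mm diameter, 150 mm high; origin at the centre of its underside.
- rack: Fixed orange tube rack, 110 (x) by 200 (y) mm, 62 mm high, with red- and blue-capped tubes up to 104 mm high, to the left of the centrifuge; not part of the job. Origin at the centre of its underside.

How it is judged (in metres and radians):
On the way, in this order (a step that is already met when the one before it is completed fails the run):
1. the catch bar is pressed down, clear of the comb, with the bolt still drawn back (value of joint catch above 0.0055 m and value of joint bolt below 0.006 m), for 0.05 s.
2. the bolt is fully home while the catch bar is still held down (value of joint bolt above 0.0335 m and value of joint catch above 0.004 m), for 0.02 s.
At the end, for the whole second after the job is handed in: The bolt is home in the keeper (pushed at least 33.5 of its 36 mm), the catch bar has sprung back up (within 2 mm) and locks it; jar, dishes and bottle stand upright within 15 mm of where they were (value of joint bolt above 0.0335 m and value of joint catch below 0.002 m and distance of each of jar, dishes, bottle from where it was at the start of the episode below 0.015 m and angle between each of jar, bottle's own z axis and vertical below 0.2 rad); the robot touches nothing.
It fails at once if the catch was let up while the bolt was on its way (or the bolt was forced past it) (value of joint bolt between 0.007 and 0.03 m and value of joint catch below 0.004 m).
It fails at once if the jar, the dishes or the bottle was lifted, carried, shoved or tipped (distance of any of jar, dishes, bottle from where it was at the start of the episode above 0.02 m or angle between any of jar, bottle, dishes's own z axis and vertical above 0.4 rad).
It also fails if it takes over 35 s, if anything falls off the work surface, if the arm or the gripper's body presses on something with over 40 N, if the wrist force passes 120 N, or if a joint passes its speed limit or range.

## Working session

There is one attempt and no reset: what is moved stays moved. The work goes in short steps, Python scripts to look and compute and a tool call to move; the robot and the scene stay as the last step left them, time stands still between calls to the robot, and variables do not carry over. Pictures are saved under pics/ and viewed, at most 10 in all, crops included, and the job is handed in when it is done.

Besides the shell and the picture viewer there is one more tool, called after "Emit:" as name(argument=value, ...) on one line, values as JSON. play_rows: Moves the arm, as the interface text tells. Its arguments: {"type":"object","properties":{"dp":{"type":"array"},"rot":{"type":"array"},"fingers":{"type":"number"},"grip_force":{"type":"number"}},"required":["dp","rot"]}

```bash
mkdir -p pics; cat > h.py <<'E'
import numpy as np,cv2
from rig import telemetry,optics,r
def grab(n,f):
    d=optics.grab_frame(n); cv2.imwrite('pics/%s.png'%f,d['color'][:,:,::-1]); np.savez('pics/%s.npz'%f,**{k:np.array(v) for k,v in d.items()}); return d
def ray(d,uv):
    p=cv2.undistortPoints(np.array([[uv]],float),np.array(d['mtx'],float),np.array(d['D'],float))[0,0]
    R=np.array(d['R']);t=np.array(d['t']).ravel()
    return -R.T@t, R.T@np.array([p[0],p[1],1.])
def onz(d,uv,z):
    o,v=ray(d,uv); return o+v*(z-o[2])/v[2]
def proj(d,X):
    return cv2.projectPoints(np.array(X,float).reshape(-1,3),cv2.Rodrigues(np.array(d['R'],float))[0],np.array(d['t'],float).ravel(),np.array(d['mtx'],float),np.array(d['D'],float))[0].reshape(-1,2)
E
python3 - <<'E'
from h import *
for n in('scene','top'):
    d=grab(n,n+'0'); print(n,-np.array(d['R']).T@np.array(d['t']).ravel())
print(telemetry.sense())
E
```

```text
scene [1380.54951945   77.24043362  949.94593493]
top [ 5.06285314e+02 -2.47265492e-01  1.08705008e+03]
{'clock': 0.1, 'qpos': array([-1.22241619e+00,  3.53593733e-01,  1.63405906e+00,  2.40936138e-05,
        1.15520955e+00, -2.38889394e-03]), 'qvel': array([ 0.00248518, -0.00136783, -0.00054201,  0.0014751 , -0.00086349,
       -0.00103966]), 'joint_efforts': array([ 3.88171065e-04, -6.06355405e+01, -3.42824507e+01,  5.68182531e-05,
        4.01126061e-03,  1.82204059e-05]), 'eef_pos': array([ 214.6289761 , -586.53266034,  230.62778904]), 'tcp_rot': array([-3.14032302e+00, -2.50634716e-05,  3.50759275e-01]), 'contact_force': array([-0.07459923, -0.07889841,  0.1041169 ]), 'wrist_torque': array([-0.00786026,  0.02990655, -0.01086161]), 'grasp_force': 0.0, 'opening': 1.0042700953054167}
```

View pics/scene0.png

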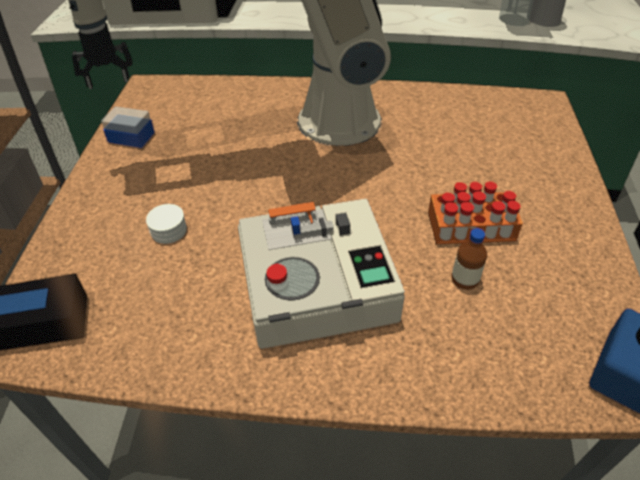

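View pics/top0.png

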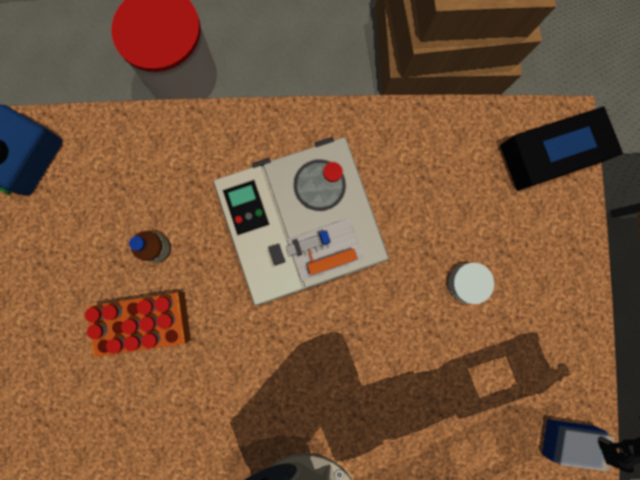

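Scene view: the orange bar is at about (292,210), the lug at (296,226) and the red cap at (277,273). Top view: the bar is at about (332,261), the lug at (324,238), the machine's corners at about (215,180), (346,139), (387,260) and (255,304), and +y points to image left.

```bash
cat > meas.py <<'E'
from h import *
def blob(d,lo,hi,box):
    hsv=cv2.cvtColor(d['color'],cv2.COLOR_RGB2HSV); m=cv2.inRange(hsv,lo,hi)
    x0,y0,x1,y1=box; k=np.zeros_like(m);k[y0:y1,x0:x1]=m[y0:y1,x0:x1]
    n,l,s,c=cv2.connectedComponentsWithStats(k); i=1+np.argmax(s[1:,4])
    p=np.argwhere(l==i)[:,::-1].astype(np.float32)
    return c[i],s[i,4],cv2.minAreaRect(p),p
OR=((5,150,120),(16,255,255)); BL=((105,150,60),(130,255,255))
if __name__=='__main__':
    T=dict(np.load('pics/top0.npz'));S=dict(np.load('pics/scene0.npz'))
    for nm,d,bo,bb in(('top',T,(295,240,365,280),(314,225,335,250)),('scene',S,(260,195,325,222),(285,212,306,238))):
        c,a,rect,p=blob(d,*OR,bo); print(nm,'bar',c,a,rect)
        P=np.array([onz(d,q,146)[:2] for q in cv2.boxPoints(rect)]);print(P.round(1),'mean',P.mean(0).round(1),[np.linalg.norm(P[i]-P[i-1]).round(1) for i in(1,2)])
        e=P[1]-P[0] if np.linalg.norm(P[1]-P[0])>np.linalg.norm(P[2]-P[1]) else P[2]-P[1]
        print('bar yaw',np.degrees(np.arctan2(e[1],e[0])))
        c,a,rect,p=blob(d,*BL,bb); print(nm,'lug',c,a,rect); 
        P=np.array([onz(d,q,160)[:2] for q in cv2.boxPoints(rect)]);print(P.round(1),P.mean(0))
    # machine outline corners in top
    hsv=cv2.cvtColor(T['color'],cv2.COLOR_RGB2HSV); m=cv2.inRange(hsv,(0,0,100),(179,75,255)); k=np.zeros_like(m);k[130:312,205:395]=m[130:312,205:395]
    k=cv2.morphologyEx(k,cv2.MORPH_OPEN,np.ones((5,5)))
    cs,_=cv2.findContours(k,cv2.RETR_EXTERNAL,cv2.CHAIN_APPROX_NONE);c=max(cs,key=cv2.contourArea);rect=cv2.minAreaRect(c)
    P=np.array([onz(T,q,112)[:2] for q in cv2.boxPoints(rect)]);print('machine',rect,P.round(1),P.mean(0),[np.linalg.norm(P[i]-P[i-1]).round(1) for i in(1,2)])
    e=P[1]-P[0];print(np.degrees(np.arctan2(e[1],e[0])))
    for n,x0,x1,y0,y1 in(('top',280,400,200,290),('scene',225,375,190,300)):
        im=cv2.imread('pics/%s0.png'%n)[y0:y1,x0:x1];cv2.imwrite('pics/c_%s.png'%n,cv2.resize(im,None,fx=5,fy=5,interpolation=cv2.INTER_CUBIC))
E
python3 meas.py
```

```text
top bar [330.99133449 261.02079723] 577 ((331.5011901855469, 261.0243225097656), (22.217485427856445, 49.33159255981445), 87.20729064941406)
[[ 568.7  -16.4]
 [ 571.1 -114.6]
 [ 526.9 -115.3]
 [ 524.7  -17.4]] mean [547.8 -65.9] [np.float64(98.3), np.float64(44.2)]
bar yaw -88.60829089577835
top lug [324.08641975 237.20987654] 81 ((324.10003662109375, 237.3000030517578), (12.016654968261719, 6.957010269165039), 71.56504821777344)
[[603.4 -41.7]
 [607.4 -54.8]
 [584.8 -61.6]
 [580.8 -48.6]] [594.09970067 -51.70028738]
scene bar [291.90841584 208.6460396 ] 404 ((291.2621765136719, 208.6778106689453), (9.447863578796387, 46.68356704711914), 81.11934661865234)
[[ 547.3 -120.3]
 [ 517.6  -23.8]
 [ 546.4  -17.9]
 [ 575.4 -112.8]] mean [546.7 -68.7] [np.float64(101.0), np.float64(29.4)]
bar yaw 107.1445744372594
scene lug [295.1875 224.75  ] 96 ((294.5, 225.5), (15.0, 7.0), 90.0)
[[589.1 -63.4]
 [588.  -49. ]
 [630.6 -44. ]
 [631.6 -58. ]] [609.8235682 -53.600687 ]
machine ((300.64996337890625, 220.4499969482422), (132.18319702148438, 141.98626708984375), 71.56504821777344) [[ 723.7  175. ]
 [ 814.1 -109.3]
 [ 546.9 -187. ]
 [ 462.4   92. ]] [636.77237161  -7.35049597] [np.float64(298.4), np.float64(278.3)]
-72.35197642828969
```

View pics/c_top.png

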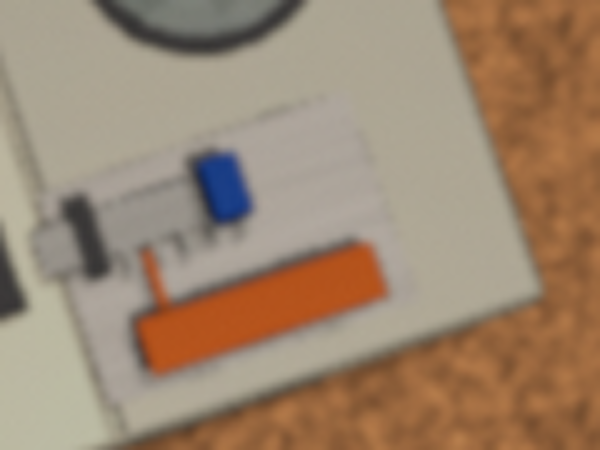

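The crop shows the lug's top-back edge from about (327,231) to (330,243) and the bar's corners matching the mask. Machine size comes out at 298 x 278 mm with yaw about 17.5°. The bar centre predicted from the machine is (545.7,-67.6), and the measured one is (546.7,-68.7). With a vertical tool, its y along machine x and the tips about 50 mm apart, one tip sits on the bar while the other is behind the lug.

Emit:
play_rows(dp=[[0.64, -0.43, 0], [1.28, -0.86, 0], [1.92, -1.28, 0], [2.56, -1.71, 0], [3.2, -2.14, 0]], rot=[[0, 0, -0.73], [0, 0, -1.46], [0, 0, -2.19], [0, 0, -2.92], [0, 0, -3.64]], fingers=0.42)

```text
clock: 0.52
eef_pos: [306.0, -461.2, 230.9]
tcp_rot: [-3.141, -0.0, 0.735]
contact_force: [-0.1, 0.7, -0.1]
opening: 0.421
grasp_force: 0.0
```

Emit:
play_rows(dp=[[0.75, -0.16, 0], [1.5, -0.32, 0], [2.26, -0.48, 0], [3.0, -0.63, 0], [3.77, -0.79, 0]], rot=[[0, 0, -0.73], [0, 0, -1.46], [0, 0, -2.19], [0, 0, -2.92], [0, 0, -3.64]])

```text
clock: 0.93
eef_pos: [397.1, -336.9, 231.1]
tcp_rot: [-3.141, -0.0, 1.117]
contact_force: [1.1, -0.1, 0.3]
opening: 0.418
grasp_force: 0.0
```

Emit:
play_rows(dp=[[0.76, 0.13, 0], [1.52, 0.27, 0], [2.28, 0.4, 0], [3.04, 0.54, 0], [3.8, 0.67, 0]], rot=[[0, 0, -0.73], [0, 0, -1.46], [0, 0, -2.19], [0, 0, -2.92], [0, 0, -3.64]])

```text
clock: 1.35
eef_pos: [488.3, -212.3, 231.1]
tcp_rot: [-3.141, -0.0, 1.498]
contact_force: [0.6, -0.6, 0.5]
opening: 0.419
grasp_force: 0.0
```

```bash
cat > go.py <<'E'
from h import *
from scipy.spatial.transform import Rotation as Ro
C=np.array([636.8,-7.4]);Y=np.radians(17.5)
M=np.array([[np.cos(Y),-np.sin(Y)],[np.sin(Y),np.cos(Y)]])
def loc(p): return M.T@(np.array(p)[:2]-C)
def delta(lx,ly,z):
    s=telemetry.sense();A=Ro.from_euler('xyz',s['tcp_rot'])
    p=np.r_[C+M@[lx,ly],z];B=Ro.from_euler('xyz',[np.pi,0,Y+np.pi/2])
    print('loc',loc(s['eef_pos']).round(1),'z',s['eef_pos'][2].round(1),'f',s['contact_force'].round(1),'open',round(s['opening'],3),'clk',s['clock'])
    print('dp',(A.inv().apply(p-s['eef_pos'])/40).round(3),'rot',(np.degrees((A.inv()*B).as_rotvec())/6).round(3))
E
python3 - <<'E'
from go import *
delta(-80,-60,200)
T=dict(np.load('pics/top0.npz'))
for q in[(135,320),(370,245),(387,293),(155,373)]: print('bar',loc(onz(T,(280+q[0]/5,200+q[1]/5),146)).round(1))
for q in[(237,155),(250,213)]: print('lugback',loc(onz(T,(280+q[0]/5,200+q[1]/5),160)).round(1))
E
```

```text
loc [-203.2 -150.8] z 231.1 f [ 0.6 -0.6  0.5] open 0.419 clk 1.35
dp [3.246 2.025 0.777] rot [-4.00e-03 -2.00e-03 -3.61e+00]
bar [-92.3  18.9]
bar [-94.4 -79.3]
bar [-114.7  -79.4]
bar [-114.7   18.3]
lugback [-44.4 -39.6]
lugback [-67.7 -36.9]
```

Emit:
play_rows(dp=[[0.65, 0.4, 0.15], [1.3, 0.81, 0.3], [1.95, 1.21, 0.45], [2.6, 1.62, 0.6], [3.22, 2.03, 0.77]], rot=[[0, 0, -0.72], [0, 0, -1.44], [0, 0, -2.16], [0, 0, -2.88], [0, 0, -3.61]])

```text
clock: 1.77
eef_pos: [579.2, -90.0, 200.1]
tcp_rot: [-3.141, -0.0, 1.876]
contact_force: [0.2, -0.5, -0.1]
opening: 0.421
grasp_force: 0.0
```

```bash
python3 - <<'E'
from go import *
delta(-80,-62,155)
for n in('scene','top'):
    d=grab(n,n+'1')
a=cv2.imread('pics/top1.png')[180:300,250:410];b=cv2.imread('pics/scene1.png')[150:270,220:380]
cv2.imwrite('pics/c1.png',cv2.resize(np.hstack([a,b]),None,fx=2.5,fy=2.5,interpolation=cv2.INTER_CUBIC))
E
```

```text
loc [-79.8 -61.5] z 200.1 f [ 0.2 -0.5 -0.1] open 0.421 clk 1.7667
dp [-0.014 -0.005  1.126] rot [-0.002 -0.001  0.   ]
```

View pics/c1.png

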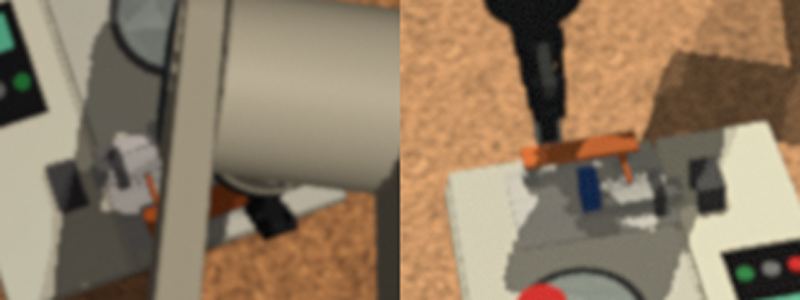

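```bash
python3 - <<'E'
from go import *
d=dict(np.load('pics/scene1.npz'))
for lx in(-105,-80,-55):
  for z in(193,200,210):
    p=proj(d,np.r_[C+M@[lx,-62],z])[0]; print(lx,z,p.round(1),'crop',((p-[220,150])*2.5+[400,0]).round())
E
```

```text
-105 193 [275.6 194.3] crop [539. 111.]
-105 200 [275.4 191.8] crop [538. 105.]
-105 210 [275.  188.2] crop [538.  95.]
-80 193 [277.6 202.4] crop [544. 131.]
-80 200 [277.3 199.8] crop [543. 125.]
-80 210 [277.  196.2] crop [542. 115.]
-55 193 [279.6 210.6] crop [549. 152.]
-55 200 [279.3 208.1] crop [548. 145.]
-55 210 [279.  204.5] crop [547. 136.]
```

The scene crop shows the near fingertip at about (548,142), where the projection of local x -55 puts it. Descending.

Emit:
play_rows(dp=[[0, 0, 0.25], [0, 0, 0.5], [0, 0, 0.75], [0, 0, 1.0], [0, 0, 1.12]], rot=[[0, 0, 0], [0, 0, 0], [0, 0, 0], [0, 0, 0], [0, 0, 0]])

```text
clock: 2.28
eef_pos: [577.3, -92.2, 153.7]
tcp_rot: [-3.139, -0.001, 1.871]
contact_force: [1.2, -1.0, -0.1]
opening: 0.416
grasp_force: 0.0
```

Emit:
play_rows(dp=[[0, 0, 0.06], [0, 0, 0.12], [0, 0, 0.18], [0, 0, 0.24], [0, 0, 0.24]], rot=[[0, 0, 0], [0, 0, 0], [0, 0, 0], [0, 0, 0], [0, 0, 0]])

```text
clock: 2.7
eef_pos: [578.6, -91.5, 145.9]
tcp_rot: [-3.142, -0.0, 1.872]
contact_force: [0.2, 1.0, 0.4]
opening: 0.425
grasp_force: 0.0
```

Emit:
play_rows(dp=[[0, 0, 0.04], [0, 0, 0.08], [0, 0, 0.12], [0, 0, 0.12]], rot=[[0, 0, 0], [0, 0, 0], [0, 0, 0], [0, 0, 0]])

```text
clock: 3.03
eef_pos: [579.0, -91.6, 141.8]
tcp_rot: [3.141, 0.001, 1.873]
contact_force: [-2.0, -0.1, 5.6]
opening: 0.423
grasp_force: 2.9
```

Emit:
play_rows(dp=[[0, 0, 0.04], [0, 0, 0.08], [0, 0, 0.12], [0, 0, 0.12]], rot=[[0, 0, 0], [0, 0, 0], [0, 0, 0], [0, 0, 0]])

```text
clock: 3.37
eef_pos: [579.0, -91.6, 137.2]
tcp_rot: [3.141, 0.001, 1.873]
contact_force: [-1.8, -0.2, 7.3]
opening: 0.422
grasp_force: 4.1
```

Contact began near TCP z 142. 7.3 N corresponds to about 4.6 mm of press, so the stop is near 132.

Emit:
play_rows(dp=[[0, 0, 0.05], [0, 0, 0.1], [0, 0, 0.15], [0, 0, 0.15]], rot=[[0, 0, 0], [0, 0, 0], [0, 0, 0], [0, 0, 0]])

```text
clock: 3.7
eef_pos: [579.6, -92.0, 134.2]
tcp_rot: [3.14, 0.001, 1.873]
contact_force: [-9.6, -0.3, 34.2]
opening: 0.423
grasp_force: 16.9
```

```bash
python3 - <<'E'
from go import *
delta(-80,-12,131)
grab('scene','scene2')
b=cv2.imread('pics/scene2.png')[170:260,235:355]
cv2.imwrite('pics/c2.png',cv2.resize(b,None,fx=5,fy=5,interpolation=cv2.INTER_CUBIC))
E
```

```text
loc [-80.  -63.4] z 134.2 f [-9.6 -0.3 34.2] open 0.423 clk 3.7
dp [ 1.286 -0.004  0.077] rot [ 0.016  0.014 -0.035]
```

View pics/c2.png

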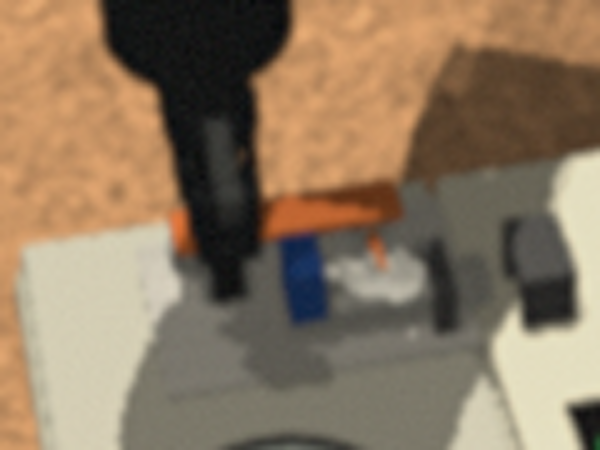

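The fingertip at about (228,290) stands behind the lug at about (302,280) with a gap, and the bar is down. 34 N shows it is on its stop. I'll ease the press slightly and slide towards +y.

Emit:
play_rows(dp=[[0.06, 0, -0.03], [0.12, 0, -0.03], [0.18, 0, -0.03], [0.24, 0, -0.03], [0.3, 0, -0.03]], rot=[[0, 0, 0], [0, 0, 0], [0, 0, 0], [0, 0, 0], [0, 0, 0]])

```text
clock: 4.17
eef_pos: [578.6, -83.0, 135.0]
tcp_rot: [3.135, 0.007, 1.874]
contact_force: [2.4, -10.9, 17.8]
opening: 0.417
grasp_force: 8.9
```

Emit:
play_rows(dp=[[0.05, 0, 0], [0.1, 0, 0], [0.15, 0, 0], [0.2, 0, 0], [0.25, 0, 0]], rot=[[0, 0, 0], [0, 0, 0], [0, 0, 0], [0, 0, 0], [0, 0, 0]])

```text
clock: 4.58
eef_pos: [576.2, -73.6, 135.0]
tcp_rot: [3.135, 0.008, 1.874]
contact_force: [4.4, -17.0, 18.9]
opening: 0.42
grasp_force: 10.1
```

Emit:
play_rows(dp=[[0.05, 0, 0], [0.1, 0, 0], [0.15, 0, 0], [0.2, 0, 0], [0.25, 0, 0]], rot=[[0, 0, 0], [0, 0, 0], [0, 0, 0], [0, 0, 0], [0, 0, 0]])

```text
clock: 5.0
eef_pos: [573.2, -64.0, 135.0]
tcp_rot: [3.135, 0.008, 1.874]
contact_force: [3.1, -13.9, 17.7]
opening: 0.421
grasp_force: 9.7
```

```bash
python3 - <<'E'
from go import *
delta(-80,-12,131)
print(M.T@telemetry.sense()['contact_force'][:2])
d=grab('scene','scene3')
b=cv2.imread('pics/scene3.png')[170:260,235:355]
cv2.imwrite('pics/c3.png',cv2.resize(b,None,fx=5,fy=5,interpolation=cv2.INTER_CUBIC))
E
```

```text
loc [-77.6 -34.8] z 135.0 f [  3.1 -13.9  17.7] open 0.421 clk 5.0
dp [ 0.571 -0.061  0.096] rot [ 0.067  0.074 -0.022]
[ -1.24847502 -14.2021374 ]
```

View pics/c3.png

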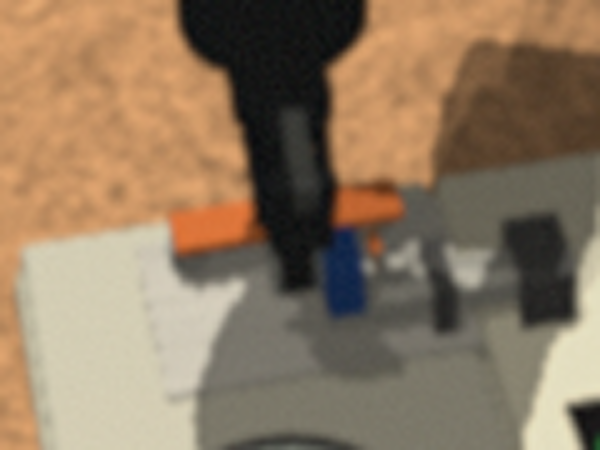

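The lug moved from x of about 302 to 344 in the crop, roughly 18 mm, and the bar is still down. Continuing.

Emit:
play_rows(dp=[[0.06, 0, 0], [0.12, 0, 0], [0.18, 0, 0], [0.24, 0, 0], [0.3, 0, 0]], rot=[[0, 0, 0], [0, 0, 0], [0, 0, 0], [0, 0, 0], [0, 0, 0]])

```text
clock: 5.47
eef_pos: [569.6, -52.2, 134.9]
tcp_rot: [3.135, 0.007, 1.874]
contact_force: [3.3, -14.0, 18.4]
opening: 0.422
grasp_force: 9.3
```

Emit:
play_rows(dp=[[0.05, 0, 0], [0.1, 0, 0], [0.13, 0, 0], [0.13, 0, 0]], rot=[[0, 0, 0], [0, 0, 0], [0, 0, 0], [0, 0, 0]])

```text
clock: 5.8
eef_pos: [567.9, -46.8, 134.9]
tcp_rot: [3.135, 0.006, 1.874]
contact_force: [2.5, -11.5, 17.5]
opening: 0.419
grasp_force: 9.1
```

Emit:
play_rows(dp=[[0.04, 0, 0], [0.08, 0, 0], [0.1, 0, 0], [0.1, 0, 0]], rot=[[0, 0, 0], [0, 0, 0], [0, 0, 0], [0, 0, 0]])

```text
clock: 6.13
eef_pos: [567.6, -45.5, 135.0]
tcp_rot: [3.134, 0.011, 1.874]
contact_force: [5.7, -26.4, 13.3]
opening: 0.421
grasp_force: 16.5
```

Emit:
play_rows(dp=[[0.03, 0, 0], [0.06, 0, 0], [0.08, 0, 0], [0.08, 0, 0]], rot=[[0, 0, 0], [0, 0, 0], [0, 0, 0], [0, 0, 0]])

```text
clock: 6.47
eef_pos: [567.5, -45.2, 135.0]
tcp_rot: [3.133, 0.015, 1.874]
contact_force: [8.5, -42.5, 10.3]
opening: 0.424
grasp_force: 23.9
```

The tool has stalled and the force is rising to 42 N, so the bolt is on a stop. I'll check the lug's travel before letting the catch up.

```bash
python3 - <<'E'
from go import *
from meas import blob,BL
delta(-80,-12,131)
d=grab('scene','scene4')
b=cv2.imread('pics/scene4.png')[170:260,235:355]
cv2.imwrite('pics/c4.png',cv2.resize(b,None,fx=5,fy=5,interpolation=cv2.INTER_CUBIC))
for f in('scene0','scene3','scene4'):
    e=dict(np.load('pics/%s.npz'%f));c,a,_,_=blob(e,(105,120,30),(130,255,255),(285,208,325,240));print(f,c,a,loc(onz(e,c,148)).round(1))
E
```

```text
loc [-77.4 -15.2] z 135.0 f [  8.5 -42.5  10.3] open 0.424 clk 6.4667
dp [ 0.082 -0.066  0.099] rot [ 0.078  0.144 -0.021]
scene0 [295.14414414 224.54054054] 111 [-53.5 -32.6]
scene3 [303.18 224.45] 100 [-50.  -16.3]
scene4 [312.17708333 223.30208333] 96 [-49.    2.5]
```

View pics/c4.png

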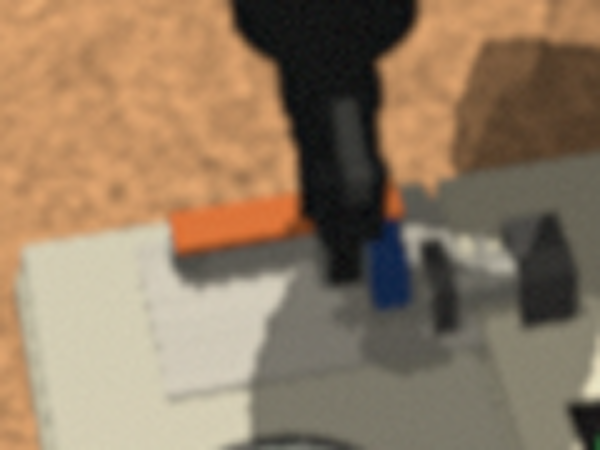

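Lug travel is 35.1 mm by camera, at a hard stop, with its end in the keeper and the bar still down. I'll ease the side push, then lift straight up.

Emit:
play_rows(dp=[[-0.05, 0, 0], [-0.1, 0, 0], [-0.13, 0, 0], [-0.13, 0, 0]], rot=[[0, 0, 0], [0, 0, 0], [0, 0, 0], [0, 0, 0]])

```text
clock: 6.85
eef_pos: [567.5, -45.6, 134.9]
tcp_rot: [3.134, 0.007, 1.872]
contact_force: [4.0, -14.0, 17.5]
opening: 0.419
grasp_force: 17.3
```

Emit:
play_rows(dp=[[0, 0, -0.1], [0, 0, -0.2], [0, 0, -0.3], [0, 0, -0.4], [0, 0, -0.6]], rot=[[0, 0, 0], [0, 0, 0], [0, 0, 0], [0, 0, 0], [0, 0, 0]])

```text
clock: 7.27
eef_pos: [563.2, -46.2, 154.3]
tcp_rot: [-3.139, 0.005, 1.873]
contact_force: [4.4, -18.2, -13.8]
opening: 0.421
grasp_force: 9.1
```

Emit:
play_rows(dp=[[0, 0, -0.5], [0, 0, -1.0], [0, 0, -1.5], [0, 0, -2.0], [0, 0, -2.5]], rot=[[0, 0, 0], [0, 0, 0], [0, 0, 0], [0, 0, 0], [0, 0, 0]])

```text
clock: 7.68
eef_pos: [563.3, -42.6, 256.7]
tcp_rot: [3.141, -0.0, 1.872]
contact_force: [0.5, 0.5, 0.4]
opening: 0.419
grasp_force: 0.0
```

Emit:
play_rows(dp=[[-0.8, -0.2, 0], [-1.6, -0.4, 0], [-2.4, -0.6, 0], [-3.2, -0.8, 0], [-4.0, -1.0, 0]], rot=[[0, 0, 0], [0, 0, 0], [0, 0, 0], [0, 0, 0], [0, 0, 0]])

```text
clock: 8.1
eef_pos: [572.7, -208.7, 255.9]
tcp_rot: [3.141, 0.0, 1.873]
contact_force: [0.5, 0.7, -0.6]
opening: 0.416
grasp_force: 0.0
```

```bash
python3 - <<'E'
from go import *
from meas import blob,BL
delta(-80,-12,131)
d=grab('scene','scene5')
b=cv2.imread('pics/scene5.png')[170:290,235:395]
cv2.imwrite('pics/c5.png',cv2.resize(b,None,fx=4,fy=4,interpolation=cv2.INTER_CUBIC))
c,a,_,_=blob(d,(105,120,30),(130,255,255),(285,208,325,240));print(c,a,loc(onz(d,c,148)).round(1))
E
```

```text
loc [-121.7 -172.7] z 255.9 f [ 0.5  0.7 -0.6] open 0.416 clk 8.1
dp [4.022 1.026 3.121] rot [ 0.004  0.002 -0.033]
[311.65254237 221.81355932] 118 [-53.5   2.3]
```

View pics/c5.png

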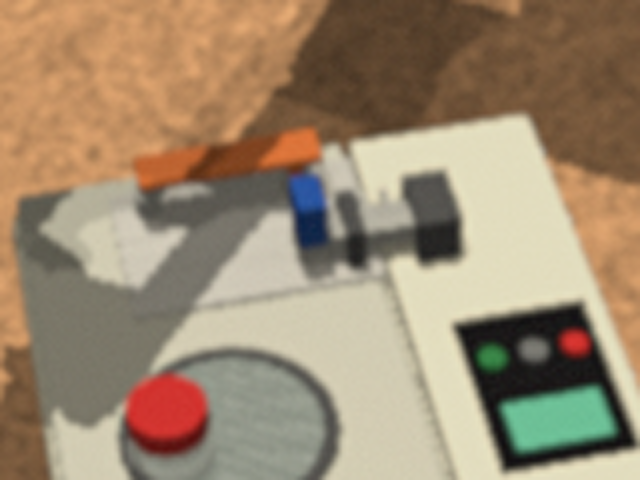

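The bar looks raised again, with its centre at about (292,209) as at the start. The lug is home, the jar is untouched and the hand is clear. I'll check the bar height numerically, then hand in.

```bash
python3 - <<'E'
from go import *
from meas import blob
B=[]
for f in('scene0','scene4','scene5'):
    d=dict(np.load('pics/%s.npz'%f));c,a,_,p=blob(d,(4,190,70),(14,255,255),(262,190,325,225))
    q=p[p[:,0]<275];B.append(q[:,1].mean() if len(q) else np.nan);print(f,c,a,len(q),B[-1])
if abs(B[2]-B[0])<1: print(r.sign_off())
E
```

```text
scene0 [296.90909091 210.45454545] 11 0 nan
scene4 [293.         214.66666667] 9 0 nan
scene5 [290.5862069  209.88505747] 87 0 nan
```

```bash
python3 - <<'E'
from go import *
from meas import blob
B=[]
for f in('scene0','scene4','scene5'):
    d=dict(np.load('pics/%s.npz'%f));c,a,_,p=blob(d,(4,150,70),(16,255,255),(262,195,325,222))
    q=p[(p[:,0]<275)];B.append(q[:,1].mean() if len(q) else np.nan);print(f,c,a,len(q),B[-1])
if abs(B[2]-B[0])<1: print(r.sign_off())
E
```

```text
scene0 [292.81074766 209.02570093] 428 51 212.09804
scene4 [282.42016807 214.04621849] 238 48 215.625
scene5 [292.12  208.975] 400 48 212.16667
the job is handed in; nothing more can be done
None
```

The bolt is home in the keeper (about 35 mm of travel by camera, against a hard stop), the catch is back up at its starting height, the hand is clear and the job is handed in; the jar looked untouched, but I did not re-measure the dishes or bottle, and no verdict came back.

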